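# Clamp a round steel sample in a V-block vice

### The job

Stand the thicker of the two steel bars upright on the vice's plate, between the sliding clamp and the V-block, and let go of it. Then push the clamp by its fin until the bar has settled centred against both faces of the V and stays lightly pinched there on its own. Press gently, since hard pressing marks the polished bar, and leave the other things on the desk where they are.

Things in the scene. Friction and masses are not known exactly. Their poses are not given: they have to be found in the camera images.
- bar: The thicker polished steel bar: a plain cylinder, 30 mm in diameter, 60 mm tall, about 0.33 kg, standing upright on the desk. Origin at the centre of its underside, z up along its axis. Pressing it against a face of the V with more than about 12 N (a squeeze of about 17 N by the clamp) marks it.
- vice: Low sample vice fixed to the desk: a dark steel plate 210 x 110 x 15 mm (x, y, z), flat, oiled and slippery on top; origin at the centre of its underside. Its x axis is the clamping direction, from the sliding clamp (at the -x end) to the aluminium V-block (at the +x end).
- jaw_left: Left (+y) half of the aluminium V-block, 38 mm tall above the plate, reaching to x = 104 mm and y = 47 mm; oiled, slippery. Its frame is the vice's (same origin and axes). The inner faces of the two halves form an upright 90-degree V, each at 45 degrees to the vice's x axis, open towards the clamp (-x); they meet at x = 75 mm of the vice's frame; the mouth is at x = 42 mm, 65 mm wide.
- jaw_right: Right (-y) half of the V-block, the mirror image of the left one; its frame is also that of the vice.
- v_seat (a point): The point on the plate's top where the centre of the thick bar's underside lies when the bar touches both faces of the V (x = 53.8 mm, y = 0, z = 15 mm of the vice's frame); axes as the vice's.
- clamp (a joint): Travel of the sliding clamp along the vice's +x, towards the V, in m: 0 fully back, at most 0.09. Aluminium block 45 x 50 x 35 mm, front at x = -45 mm + travel in the vice's frame. A flat steel pad (6 x 34 x 30 mm) stands 0 to 20 mm out before it on a stiff screw, set anew each time and not reported; it meets the bar. The slide rubs with about 5 N, stays where left and keeps a light pinch.
- fin_top (a point): Centre of the top of the clamp's black fin, 87 mm above the desk. The fin is an upright plate 12 mm thick along the vice's x and 44 mm wide, from 50 to 87 mm above the desk; push it from behind or pinch it from above. Its centre is 33 mm behind the block's front; the block below reaches 6 mm further back than the fin.
- thin_bar: The thinner steel bar, a look-alike 20 mm in diameter, 60 mm tall, standing on the desk; leave it. Origin at the centre of its underside.
- white_jar: White jar, 42 mm in diameter, 62 mm tall; leave it. Origin at the centre of its underside.
- amber_bottle: Amber bottle with a black cap, 40 mm in diameter, 85 mm tall; leave it. Origin at the centre of its underside.
- grey_jar: Grey jar with a black cap, 48 mm in diameter, 60 mm tall; leave it. Origin at the centre of its underside.
- brush: Wooden brush 190 mm long lying along its x axis; leave it.
- dish: Shallow white dish, 80 mm across, 22 mm tall; leave it. Origin at the centre of its underside.
Not all that is in view belongs to the job. Leave any green or purple look-alike of the bar alone.

How it is judged:
By the outcome, as a careful person would: the job done as asked, in the order asked, and still so for the second after the job is handed in, with the robot touching nothing.
It also fails if it takes over 53 s, if anything falls off the work surface, if the arm or the gripper's body presses on something with over 40 N, if the wrist force passes 120 N, or if a joint passes its speed limit or range.

### The arm

A 6-joint arm with a two-finger parallel gripper is mounted at the origin on the work surface. World frame = base frame: x ahead of the robot, y to its left, z up, the work surface at z = 0. Lengths are in m, angles in rad, forces in N, time in s.
With the tool pointing down it reaches from about 0.35 to 0.775 m from the base axis. Payload 7.3 kg.
Tool frame: the origin (TCP) lies at the centre of the arm's flange, where the gripper is bolted on; the fingertips stand 178 mm ahead of it and the grasp point (between the pads) lies 159 mm ahead of it (tip_extent is the distance from the TCP to the fingertips, in m); z points along the fingers, y is the line along which they close (so a half turn about z gives the same grasp; the last joint's range is limited). The gripper opens to 92 mm and grips with 3 to 60 N. Pads are 19 mm wide; open, the fingers measure 130 mm over their backs; the gripper's body (75 mm by 190 mm) begins 47 mm behind the grasp point.
Start: joints at [1.113, 0.342, 1.524, -0, 1.275, -0.146], TCP at [0.161, 0.5, 0.405] pointing down, gripper open.
Joint ranges: [-2.53, 2.53], [-0.77, 2.02], [0.04, 2.7], [-1, 4.14], [0.28, 2.66], [-3.11, 3.11]. Speed limits (rad/s): [2.57, 2.57, 3.14, 3.14, 3.14, 3.14].

### API

Orientations are given as [roll, pitch, yaw] about the fixed x, y, z axes, in that order (R = Rz(yaw) Ry(pitch) Rx(roll)).
In Python, from cell import * gives the robot as it stands.
- The arm moves only by the tool arm_command, never from a script. Its arguments are lists of equal length, an entry for each row: "xyz": the shift along the world's x, y, z in mm, a list of three; "spin": the turn about the world's z in degrees. In form: {"xyz": [[tx, ty, tz], ...], "spin": [spin, ...]}. A call has 1 to 20 rows; each row shifts and turns the commanded pose from where the row before left it; what a row does not reach is not made up. A row lasts 1/10 s, in which the tool goes at most 50 mm and 8.59 degrees, less where a joint would pass 70% of its speed; a pose out of reach is approached as far as the arm can. A call with a gripper value outside its range is refused whole. "jaw" is the opening, from -1 (shut) to 1 (fully open), set as the call begins (left out, the last holds). The fingers move at their own pace and stop on an object; "squeeze" is the grip in N (left out, the last holds). Time passes only in rows, so rows that do not move let the fingers close. It gives the time, the measured TCP pose, the force, the opening and the grip force at its end, in the units of the state.
- observe(): the state, without advancing time (a new reading comes with each control period).
- read_camera(name): name is "scene" or "side" or "wrist"; returns a dict with "img" (480x640x3 uint8, red, green, blue), "depth" (480x640 float32, m along the optical axis (not along the pixel's ray), 0 where there is no reading), "fx", "fy", "cx", "cy" (pixels), "dist_coeffs" ([k1, k2, p1, p2, k3] as OpenCV has them; the pictures are not rectified), "world_from_camera" (4x4, takes a point from camera to world coordinates). Camera axes: x right, y up, looking along -z (the intrinsics and any distortion apply to the point x, -y, -z); pixel columns grow to the right and rows downward; lengths in m; the calibration is good to about 2 mm. A picture is of the moment at which its call begins.
- hand_in(): hands the job in; it is judged then, once.
The state is a dict: "time": time; "qpos": joint angles; "qvel": joint speeds; "joint_efforts": joint torques, N m; "tool_pos": TCP position; "tool_rot": TCP orientation; "contact_force": force on the tool from outside, world axes, zero at the start; "torque": the same for the moment, N m; "opening": finger opening in m; "grip_force": force on a finger pad.
Only numpy, scipy, OpenCV 4.12 (cv2) and the standard library are available. Lean on these libraries where they do the work, as an engineer would, in place of code of your own. Each camera call takes 0.05 s, during which the arm holds its last target. There are 200 camera calls.

## Working session

There is one attempt and no reset: what is moved stays moved. The work goes in short steps, Python scripts to look and compute and a tool call to move; the robot and the scene stay as the last step left them, time stands still between calls to the robot, and variables do not carry over. Pictures are saved under pics/ and viewed, at most 10 in all, crops included, and the job is handed in when it is done.

Besides the shell and the picture viewer there is one more tool, called after "Call:" by a JSON object that holds its "name" and its "arguments", one argument or row to a line. arm_command: Moves the arm, as the interface text tells. Its arguments: {"type":"object","properties":{"xyz":{"type":"array","items":{"type":"array","items":{"type":"number"}}},"spin":{"type":"array","items":{"type":"number"}},"jaw":{"type":"number"},"squeeze":{"type":"number"}},"required":["xyz","spin"]}

```bash
mkdir -p pics; ls; cat > h.py <<'E'
from cell import *
import numpy as np, cv2
def cam(n,save=None):
    c=read_camera(n)
    if save: cv2.imwrite('pics/'+save,c['img'][:,:,::-1])
    return c
def ray(c,uv):
    K=np.array([[c['fx'],0,c['cx']],[0,c['fy'],c['cy']],[0,0,1.]])
    p=cv2.undistortPoints(np.array(uv,float).reshape(-1,1,2),K,np.array(c['dist_coeffs'],float)).reshape(-1,2)
    T=np.array(c['world_from_camera'])
    d=np.c_[p[:,0],-p[:,1],-np.ones(len(p))]
    return T[:3,3],d@T[:3,:3].T
def plane(c,uv,z):
    o,d=ray(c,uv); return o+d*((z-o[2])/d[:,2])[:,None]
def pts(c):  # world point for every pixel from depth
    h,w=c['depth'].shape
    u,v=np.meshgrid(np.arange(w),np.arange(h))
    o,d=ray(c,np.c_[u.ravel(),v.ravel()])
    return (o+d*c['depth'].ravel()[:,None]).reshape(h,w,3)
E
python3 - <<'E'
from h import *
for n in('scene','side'):
    c=cam(n,n+'0.png'); print(n,np.round(c['world_from_camera'],3).tolist(),c['fx'],c['dist_coeffs'])
    np.savez(n+'0.npz',**c)
print(observe())
E
```

```text
pics
scene [[-0.213, -0.582, 0.785, 1.267], [0.977, -0.108, 0.185, 0.164], [-0.023, 0.806, 0.592, 0.582], [0.0, 0.0, 0.0, 1.0]] 436.80980428826825 [0.02462749 0.         0.         0.         0.        ]
side [[-1.0, 0.001, -0.02, 0.55], [-0.015, -0.695, 0.719, 0.875], [-0.013, 0.719, 0.695, 0.924], [0.0, 0.0, 0.0, 1.0]] 575.8419920960534 [0.04116444 0.         0.         0.         0.        ]
{'time': 0.1, 'qpos': array([ 1.11300107e+00,  3.42636045e-01,  1.52490403e+00,  3.05790583e-06,
        1.27542952e+00, -1.45999012e-01]), 'qvel': array([ 0.00175572, -0.00133028, -0.00289277, -0.00044252,  0.00061069,
        0.00131236]), 'joint_efforts': array([ 3.26020388e-03, -4.32003665e+01, -2.44696087e+01,  7.21984240e-02,
        5.25356876e-02, -6.88170212e-05]), 'tool_pos': array([0.160977  , 0.49958308, 0.40412922]), 'tool_rot': array([-3.14023079e+00, -2.03210922e-04,  2.82979537e+00]), 'contact_force': array([-1.0230131 ,  0.74641671,  0.21278166]), 'torque': array([-0.01598527, -0.01050382,  0.00398633]), 'grip_force': 0.0, 'opening': 0.09178635743925194}
```

View pics/scene0.png

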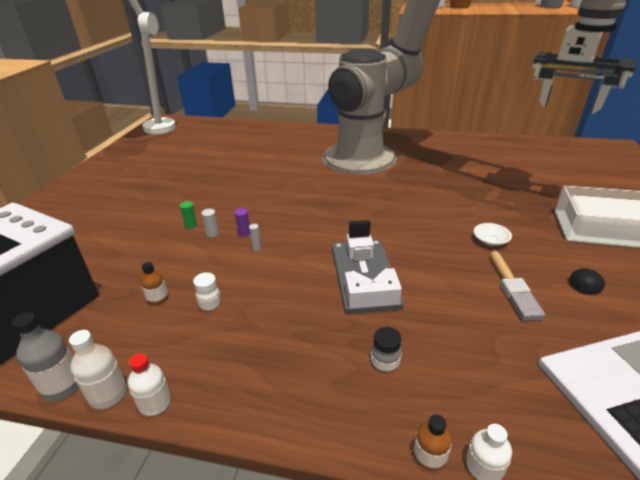

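View pics/side0.png

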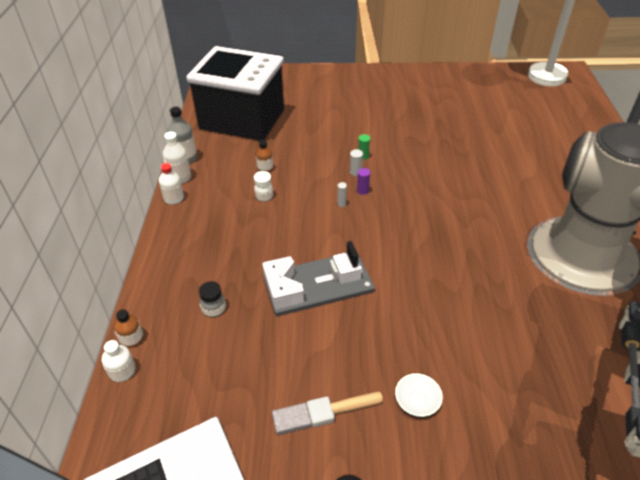

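Scene view: the grey steel bars are at (210,223), wider, and (255,238), narrower. The green (188,215) and purple (242,222) look-alikes stand beside them. The vice is at about (367,275), with its fin at (360,229) towards the robot. In the side view the wide bar is at (356,162) and the thin one at (342,195). The wide grey one fits "thicker steel bar"; I'll measure it and confirm with a crop.

```bash
python3 - <<'E'
from h import *
S={n:dict(np.load(n+'0.npz')) for n in('scene','side')}
im=[]
for n,(x,y) in dict(scene=(222,228),side=(356,172)).items():
    i=S[n]['img'][y-40:y+40,x-50:x+50,::-1]; im.append(cv2.resize(i,None,fx=4,fy=4,interpolation=cv2.INTER_CUBIC))
i=S['scene']['img'][205:325,310:430,::-1]; 
cv2.imwrite('pics/crop1.png',np.hstack(im+[])[:, :800])
cv2.imwrite('pics/vice1.png',cv2.resize(S['side']['img'][225:325,245:395,::-1],None,fx=5,fy=5,interpolation=cv2.INTER_CUBIC))
P=pts(S['side']);Q=pts(S['scene'])
for nm,A in(('side',P),('scene',Q)):
    d=S[nm]['depth']
    m=((A[...,2]>.012)&(A[...,2]<.1)&(d>0)&(abs(A[...,0]-.5)<.45)&(A[...,1]>-.75)&(A[...,1]<.5)).astype(np.uint8)
    k,l,st,ce=cv2.connectedComponentsWithStats(m)
    for j in range(1,k):
        if st[j,4]>40:
            p=A[l==j]; print(nm,st[j].tolist(),np.round(p.min(0),3),np.round(p.max(0),3),np.round(np.median(p,0),3),S[nm]['img'][l==j].mean(0).astype(int))
E
```

```text
side [192, 82, 93, 57, 2480] [ 0.679 -0.57   0.012] [ 0.918 -0.404  0.1  ] [ 0.786 -0.443  0.057] [26 23 23]
side [159, 123, 37, 79, 1587] [ 0.898 -0.359  0.012] [ 0.95 -0.15  0.1 ] [ 0.917 -0.237  0.064] [180 166 153]
side [350, 135, 20, 58, 702] [ 0.445 -0.359  0.012] [ 0.497 -0.186  0.064] [ 0.47  -0.268  0.045] [116 113 117]
side [257, 140, 16, 31, 375] [ 0.693 -0.306  0.012] [ 0.733 -0.266  0.087] [ 0.712 -0.281  0.049] [137 103  79]
side [255, 172, 18, 26, 396] [ 0.687 -0.204  0.012] [ 0.728 -0.161  0.066] [ 0.706 -0.174  0.046] [210 204 193]
side [338, 183, 9, 21, 166] [ 0.509 -0.169  0.012] [ 0.528 -0.143  0.063] [ 0.519 -0.15   0.043] [155 147 137]
side [536, 213, 43, 66, 1286] [ 0.05  -0.073  0.012] [0.1   0.085 0.1  ] [0.064 0.021 0.035] [141 131 115]
side [263, 241, 112, 73, 4314] [0.457 0.026 0.012] [0.686 0.181 0.09 ] [0.579 0.103 0.022] [163 160 157]
side [198, 281, 28, 34, 708] [0.757 0.134 0.012] [0.806 0.184 0.063] [0.779 0.17  0.052] [84 77 70]
side [114, 309, 29, 36, 740] [0.905 0.209 0.012] [0.95  0.255 0.082] [0.922 0.241 0.05 ] [135  99  73]
side [102, 340, 33,
[... 1538 characters left out ...]
735 -0.168  0.064] [ 0.724 -0.183  0.047] [196 191 181]
scene [371, 327, 31, 42, 1049] [0.765 0.13  0.012] [0.811 0.178 0.062] [0.799 0.155 0.051] [77 73 69]
scene [40, 332, 85, 70, 2191] [ 0.906 -0.333  0.012] [ 0.95  -0.232  0.1  ] [ 0.938 -0.252  0.07 ] [150 141 130]
scene [541, 341, 99, 131, 5324] [0.686 0.397 0.012] [0.905 0.5   0.022] [0.792 0.468 0.017] [213 209 209]
scene [127, 358, 43, 52, 1106] [ 0.911 -0.202  0.012] [ 0.95  -0.156  0.1  ] [ 0.94  -0.165  0.067] [190 164 154]
scene [414, 415, 38, 51, 1149] [0.915 0.206 0.012] [0.95  0.251 0.082] [0.941 0.225 0.055] [115  79  51]
scene [467, 424, 45, 48, 1308] [0.912 0.274 0.012] [0.95  0.322 0.083] [0.94  0.291 0.056] [206 202 193]
```

View pics/crop1.png

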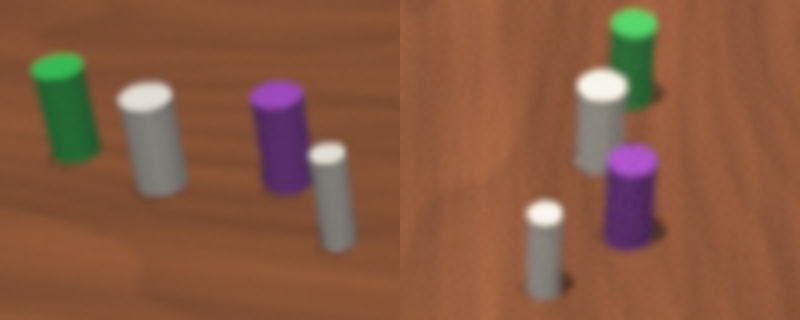

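View pics/vice1.png

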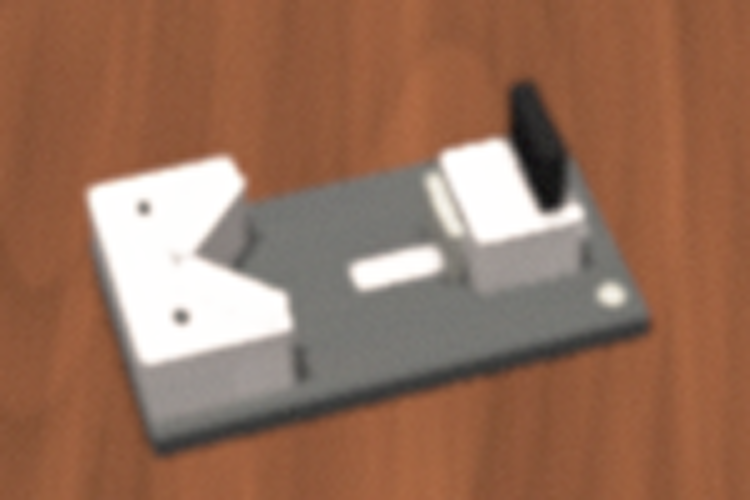

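The crop confirms it: the wider grey bar (scene (210,223)) is the target; its thin twin, the green and the purple stay. The vice crop shows the clamp at the robot end with its pad out a few mm, and the V open towards it. I'll refine positions by casting rays.

```bash
python3 - <<'E'
from h import *
S={n:dict(np.load(n+'0.npz')) for n in('scene','side')}
w=cam('wrist'); T=w['world_from_camera']; o=observe()
print('wrist cam',np.round(T,3).tolist(),w['fx'],o['tool_pos'],o['tool_rot'])
for n,(x,y),r in(('scene',(209,213),8),('side',(356,154),7)):
    c=S[n]; g=c['img'].astype(int); m=np.zeros(g.shape[:2],np.uint8)
    s=np.s_[y-10:y+10,x-12:x+12]; m[s]=(g[s].min(2)>175)
    M=cv2.moments(m,True); uv=[M['m10']/M['m00'],M['m01']/M['m00']]; print(n,M['m00'],uv,plane(c,[uv],.06))
c=S['side']  # V-block/clamp tops from the crop (x/5+245,y/5+225)
q=lambda a,z:print(np.round(plane(c,np.array(a)/5.+[245,225],z)*1000,1).tolist())
q([[88,188],[148,360],[290,328],[230,158],[180,262]],.053)  # V-block top: far-right, far-left, mouth corners, apex
q([[440,155],[480,240]],.050)  # clamp front
q([[157,448],[648,325]],.0075) # plate lower-left edge
q([[522,85],[550,208]],.087)
E
```

```text
wrist cam [[0.307, -0.922, -0.236, 0.099], [0.952, 0.297, 0.079, 0.52], [-0.002, -0.249, 0.969, 0.383], [0.0, 0.0, 0.0, 1.0]] 344.3430409267995 [0.16100176 0.49961471 0.4042255 ] [-3.14050664e+00 -1.90949402e-04  2.82976465e+00]
scene 60.0 [207.7, 211.91666666666666] [[ 0.48803306 -0.2824786   0.06      ]]
side 68.0 [356.05882352941177, 153.10294117647058] [[ 0.48248404 -0.279434    0.06      ]]
[[685.1, 81.5, 53.0], [654.3, 171.0, 53.0], [600.0, 154.9, 53.0], [627.7, 64.6, 53.0], [645.0, 121.2, 53.0]]
[[541.0, 59.8, 50.0], [525.1, 106.4, 50.0]]
[[653.1, 178.6, 7.5], [455.8, 114.9, 7.5]]
[[507.9, 55.3, 87.0], [498.7, 122.3, 87.0]]
```

Estimates: bar at about (485,-281) mm; vice yaw about 18°, origin at about (574,98). I'll go via the vice for a wrist view, then on to the bar.

Call:
{"name": "arm_command", "arguments": {
  "xyz": [
    [39, -30, 0],
    [39, -30, 0],
    [39, -30, 0],
    [39, -30, 0],
    [39, -30, 0],
    [39, -30, 0],
    [39, -30, 0],
    [39, -30, 0],
    [39, -30, 0],
    [39, -30, 0],
    [0, 0, 0]
  ],
  "spin": [-7.2, -7.2, -7.2, -7.2, -7.2, -7.2, -7.2, -7.2, -7.2, -7.2, 0]
}}

```text
time: 1.25
tool_pos: [0.5548, 0.1957, 0.4036]
tool_rot: [3.141, 0.002, 1.564]
contact_force: [-0.2, 0.7, -0.6]
opening: 0.092
grip_force: 0.0
```

```bash
python3 - <<'E'
from h import *
c=cam('wrist','w1.png'); np.savez('w1.npz',**c); o=observe(); print(o['tool_pos'],o['tool_rot'],o['time'])
E
```

```text
[0.55280757 0.19749508 0.40361296] [-3.14046947e+00  5.12263822e-04  1.56896713e+00] 1.3
```

View pics/w1.png

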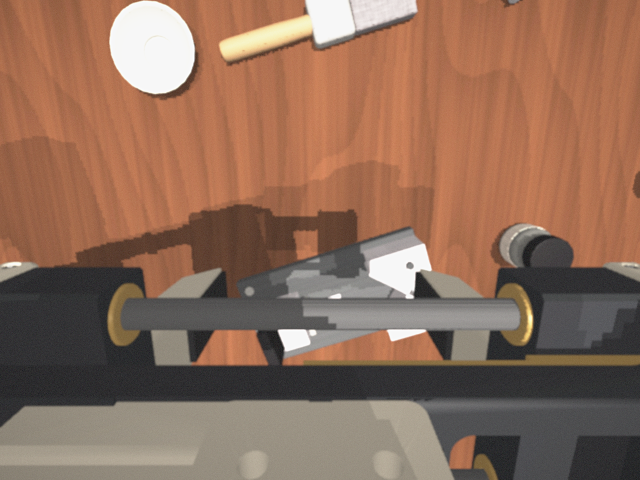

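The wrist view shows the vice half hidden by the gripper (about (340,290)); things show better when they lie towards +y of the tool. I'll shoot from further on.

Call:
{"name": "arm_command", "arguments": {
  "xyz": [
    [0, -44, 0],
    [0, -44, 0],
    [0, -44, 0],
    [0, -44, 0],
    [0, -44, 0],
    [0, 0, 0],
    [0, 0, 0]
  ],
  "spin": [0, 0, 0, 0, 0, 0, 0]
}}

```text
time: 2.0
tool_pos: [0.5505, -0.0201, 0.4047]
tool_rot: [-3.141, -0.001, 1.573]
contact_force: [-0.4, -0.2, 0.8]
opening: 0.0915
grip_force: 0.0
```

```bash
python3 - <<'E'
from h import *
c=cam('wrist','w2.png'); np.savez('w2.npz',**c); o=observe(); print(o['tool_pos'],o['tool_rot'],o['time'])
E
```

```text
[ 0.55063158 -0.01923416  0.40470853] [-3.14120251e+00 -7.94874561e-04  1.57409880e+00] 2.05
```

View pics/w2.png

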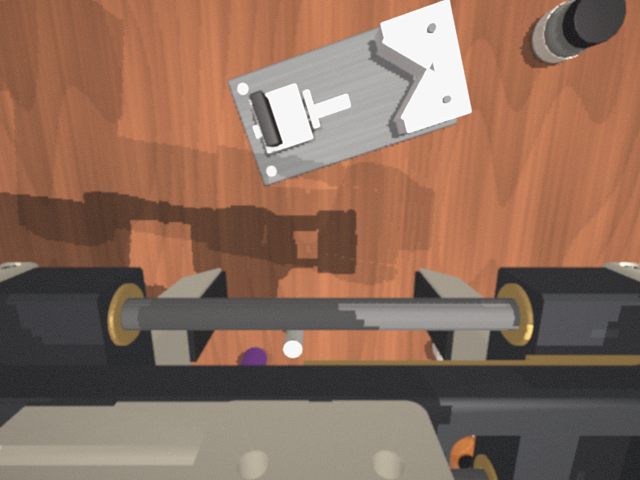

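Call:
{"name": "arm_command", "arguments": {
  "xyz": [
    [-8, -40, -8],
    [-8, -40, -8],
    [-8, -40, -8],
    [-8, -40, -8],
    [-8, -40, -8],
    [-8, -40, -8],
    [-8, -40, -8],
    [-8, -40, -8],
    [-4, -40, -16],
    [0, 0, 0],
    [0, 0, 0]
  ],
  "spin": [0, 0, 0, 0, 0, 0, 0, 0, 0, 0, 0]
}}

```text
time: 3.15
tool_pos: [0.4837, -0.3792, 0.3239]
tool_rot: [-3.141, -0.002, 1.574]
contact_force: [0.4, -0.0, -0.1]
opening: 0.0916
grip_force: 0.0
```

```bash
python3 - <<'E'
from h import *
c=cam('wrist','w3.png'); np.savez('w3.npz',**c); o=observe(); print(o['tool_pos'],o['tool_rot'],o['time'])
E
```

```text
[ 0.48395637 -0.37859941  0.32460971] [-3.14146444e+00 -1.10687289e-03  1.57509210e+00] 3.2
```

View pics/w3.png

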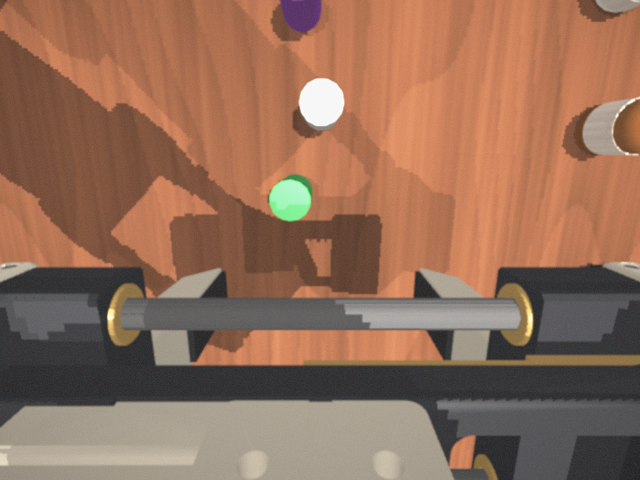

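w2 shows the vice in full: V-block corners (446,1), (470,113), (403,133), (381,25), apex (433,67); plate corners (230,82), (266,185); pad at (311,110), just in front of the block. w3 shows the bar's white top at (321,103), green at (291,199), and purple at (300,10).

```bash
python3 - <<'E'
from h import *
c=dict(np.load('w3.npz')); g=c['img'].astype(int); m=np.zeros((480,640),np.uint8)
s=np.s_[70:135,285:355]; m[s]=g[s].min(2)>200
ct=max(cv2.findContours(m,0,2)[0],key=cv2.contourArea); e=cv2.fitEllipse(ct); print(e)
print('bar',plane(c,[e[0]],.06)*1000, 'diam',np.ptp(plane(c,ct.reshape(-1,2),.06)*1000,0))
c=dict(np.load('w2.npz'))
g=cv2.cvtColor(c['img'],cv2.COLOR_RGB2GRAY)
def sub(a): 
    p=np.array(a,np.float32).reshape(-1,1,2); cv2.cornerSubPix(g,p,(4,4),(-1,-1),(3,30,.01)); return p.reshape(-1,2)
V=plane(c,sub([[470,113],[403,133],[381,25],[433,67]]),.053)*1000; print('V r-back,r-mouth,l-mouth,apex\n',V.round(1))
B=plane(c,sub([[230,82],[266,185]]),.015)*1000; print('plate',B.round(1))
# similarity fit to model points
M=np.array([[104,-47],[42,-32.5],[42,32.5],[75,0],[-105,55],[-105,-55]])
W=np.r_[V,B][:,:2]
mm,ww=M-M.mean(0),W-W.mean(0)
U,D,Vt=np.linalg.svd(mm.T@ww); R=(U@Vt).T
t=W.mean(0)-R@M.mean(0); print('yaw',np.degrees(np.arctan2(R[1,0],R[0,0])),'origin',t,'res\n',(W-(M@R.T+t)).round(1), 'scale',D.sum()/(mm**2).sum())
L=lambda uv,z:((plane(c,uv,z)[:,:2]*1000-t)@R).round(1).tolist()
print('fin top',L([[250,93],[268,91],[265,146],[281,144]],.087),'padtop',L([[314,90],[322,125]],.048),'front',L([[299,85],[313,137]],.05))
for x in(15,20,25,53.8): print(x,R@[x,0]+t)
E
```

```text
((321.1908264160156, 101.723388671875), (43.868228912353516, 46.84033966064453), 2.678230047225952)
bar [[ 484.8303949  -281.36976826   60.        ]] diam [2.91725340e+01 2.85595996e+01 2.84217094e-14]
V r-back,r-mouth,l-mouth,apex
 [[688.2  80.1  53. ]
 [627.3  61.6  53. ]
 [601.9 151.8  53. ]
 [649.  116.   53. ]]
plate [[459.5 111.8  15. ]
 [494.7  10.9  15. ]]
yaw 17.84603971270989 origin [575.96828203  93.44879473] res
 [[ -1.1  -0.5]
 [  1.4 -13.8]
 [ -4.1  14.5]
 [  1.7  -0.4]
 [  0.4  -1.8]
 [  1.8   2. ]] scale 1.00805916202414
fin top [[-78.1, 22.2], [-63.9, 19.2], [-80.8, -20.1], [-67.5, -22.7]] padtop [[-27.3, 14.6], [-29.6, -16.4]] front [[-38.9, 22.4], [-40.8, -24.1]]
15 [590.24653371  98.04569899]
20 [595.00595094  99.57800042]
25 [599.76536817 101.11030184]
53.8 [627.1796114  109.93635804]
```

Pose agrees with the given sizes (bar diameter 29, vice scale 1.008; the mouth residuals only come from my picking the outer corners at y=±47). Grasping with the fingers along world x, clear of green and purple.

Call:
{"name": "arm_command", "arguments": {
  "xyz": [
    [1, 40, 0],
    [0, 40, 0],
    [0, 17, 0],
    [0, 0, -40],
    [0, 0, -40],
    [0, 0, -25],
    [0, 0, -15],
    [0, 0, 0],
    [0, 0, 0]
  ],
  "spin": [0, 0, 0, 0, 0, 0, 0, 0, 0],
  "jaw": 1
}}

```text
time: 4.1
tool_pos: [0.4847, -0.2826, 0.2056]
tool_rot: [3.141, 0.001, 1.575]
contact_force: [-0.1, 0.1, -0.4]
opening: 0.0917
grip_force: 0.0
```

Call:
{"name": "arm_command", "arguments": {
  "xyz": [
    [0, 0, 0],
    [0, 0, 0],
    [0, 0, 0],
    [0, 0, 0],
    [0, 0, 0],
    [0, 0, 0],
    [0, 0, 0],
    [0, 0, 0],
    [0, 0, 0],
    [0, 0, 0]
  ],
  "spin": [0, 0, 0, 0, 0, 0, 0, 0, 0, 0],
  "jaw": -1,
  "squeeze": 18
}}

```text
time: 5.1
tool_pos: [0.484, -0.2833, 0.2047]
tool_rot: [-3.142, -0.0, 1.573]
contact_force: [-0.1, 0.2, 0.5]
opening: 0.0295
grip_force: 18.0
```

Call:
{"name": "arm_command", "arguments": {
  "xyz": [
    [0, 0, 30],
    [0, 0, 40],
    [0, 0, 40],
    [0, 0, 10],
    [11, 38, 0],
    [11, 38, 0],
    [11, 38, 0],
    [11, 38, 0],
    [11, 38, 0],
    [11, 38, 0],
    [11, 38, 0],
    [11, 38, 0],
    [11, 38, 0],
    [10, 40, 0],
    [0, 0, -40],
    [0, 0, -35],
    [0, 0, 0],
    [0, 0, 0]
  ],
  "spin": [0, 0, 0, 0, -7.2, -7.2, -7.2, -7.2, -7.2, -7.2, -7.2, -7.2, -7.2, -7.2, -0.3, 0, 0, 0]
}}

```text
time: 6.9
tool_pos: [0.5929, 0.0986, 0.2488]
tool_rot: [-3.141, 0.003, 0.311]
contact_force: [0.1, 0.2, -2.7]
opening: 0.0294
grip_force: 18.0
```

```bash
python3 - <<'E'
from h import *
o=observe(); print(o['tool_pos'],o['tool_rot'],o['time'],o['opening'],o['contact_force'])
w=cam('wrist')['img'];s=cam('side')['img'][200:330,235:405]
cv2.imwrite('pics/p4.png',np.hstack([cv2.resize(w,(400,300)),cv2.resize(s,(392,300),interpolation=2)])[:,:,::-1])
E
```

```text
[0.59286806 0.09858648 0.24879983] [-3.14090195e+00  2.70785942e-03  3.11128448e-01] 6.9 0.029392069921953232 [ 0.1379097   0.16332449 -2.70857729]
```

View pics/p4.png

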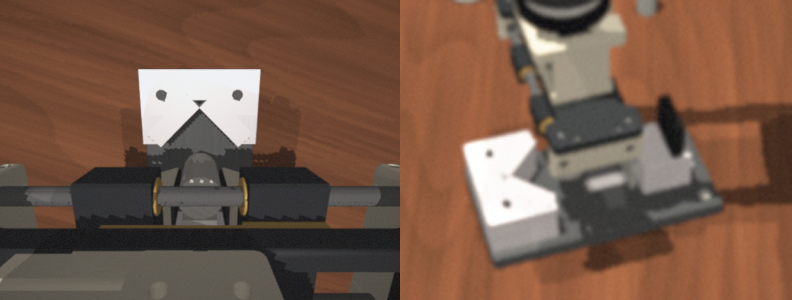

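The bar is in the gripper in front of the V, lined up with the apex ((202,170) against (199,103)). Lowering gently.

Call:
{"name": "arm_command", "arguments": {
  "xyz": [
    [0, 0, -15],
    [0, 0, -9],
    [0, 0, -3],
    [0, 0, -1],
    [0, 0, 0],
    [0, 0, 0]
  ],
  "spin": [0, 0, 0, 0, 0, 0]
}}

```text
time: 7.6
tool_pos: [0.5932, 0.0987, 0.2223]
tool_rot: [3.141, -0.001, 0.311]
contact_force: [-0.8, 0.5, -3.2]
opening: 0.0295
grip_force: 18.0
```

Call:
{"name": "arm_command", "arguments": {
  "xyz": [
    [0, 0, -0.5],
    [0, 0, -0.5],
    [0, 0, 0]
  ],
  "spin": [0, 0, 0]
}}

```text
time: 7.9
tool_pos: [0.593, 0.0987, 0.2208]
tool_rot: [3.141, -0.0, 0.311]
contact_force: [-0.2, -0.6, -2.7]
opening: 0.0297
grip_force: 18.0
```

Call:
{"name": "arm_command", "arguments": {
  "xyz": [
    [0, 0, -0.5],
    [0, 0, -0.5],
    [0, 0, 0],
    [0, 0, 0]
  ],
  "spin": [0, 0, 0, 0]
}}

```text
time: 8.3
tool_pos: [0.5931, 0.0987, 0.2199]
tool_rot: [3.141, -0.0, 0.311]
contact_force: [-0.8, 1.1, -2.5]
opening: 0.0299
grip_force: 18.0
```

Call:
{"name": "arm_command", "arguments": {
  "xyz": [
    [0, 0, -0.4],
    [0, 0, -0.4],
    [0, 0, 0],
    [0, 0, 0]
  ],
  "spin": [0, 0, 0, 0]
}}

```text
time: 8.7
tool_pos: [0.5933, 0.0987, 0.2197]
tool_rot: [3.141, -0.001, 0.311]
contact_force: [-1.0, -0.4, 5.4]
opening: 0.0294
grip_force: 18.0
```

Call:
{"name": "arm_command", "arguments": {
  "xyz": [
    [0, 0, 0],
    [0, 0, 0],
    [0, 0, 0],
    [0, 0, 0],
    [0, 0, 0],
    [0, 0, 0]
  ],
  "spin": [0, 0, 0, 0, 0, 0],
  "jaw": 0.3
}}

```text
time: 9.3
tool_pos: [0.593, 0.0987, 0.2188]
tool_rot: [3.142, 0.0, 0.311]
contact_force: [-0.5, -0.2, -0.1]
opening: 0.0596
grip_force: 0.0
```

Call:
{"name": "arm_command", "arguments": {
  "xyz": [
    [0, 0, 10],
    [0, 0, 30],
    [0, 0, 40],
    [0, 0, 20],
    [0, 0, 0]
  ],
  "spin": [0, 0, 0, 0, 0]
}}

```text
time: 9.8
tool_pos: [0.5938, 0.0988, 0.3234]
tool_rot: [3.139, -0.008, 0.311]
contact_force: [0.1, -1.3, -0.4]
opening: 0.0594
grip_force: 0.0
```

```bash
python3 - <<'E'
from h import *
o=observe(); print(o['tool_pos'],o['tool_rot'],o['time'],o['opening'],o['contact_force'])
c=cam('side'); np.savez('s5.npz',**c); s=c['img'][200:330,235:405]
d=cam('scene')['img'][200:330,300:440]
cv2.imwrite('pics/p5.png',np.hstack([cv2.resize(d,(380,353),interpolation=2),cv2.resize(s,(420,353),interpolation=2)])[:,:,::-1])
E
```

```text
[0.59377791 0.09877079 0.32344622] [ 3.13937096 -0.00764788  0.31137562] 9.8 0.0594293089628444 [ 0.12293511 -1.25582109 -0.37021274]
```

View pics/p5.png

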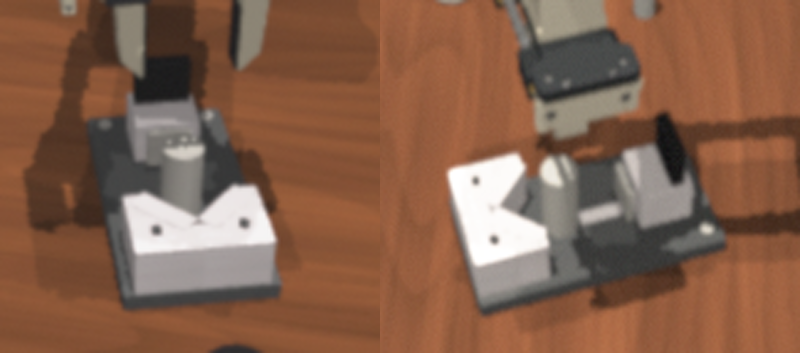

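The bar stands upright and free on the plate between the pad and the V. Now close the fingers and go behind the fin.

Call:
{"name": "arm_command", "arguments": {
  "xyz": [
    [-39, -12.4, 0],
    [-39, -12.4, 0],
    [-38.5, -12.4, 0],
    [0, 0, 0],
    [0, 0, -35],
    [0, 0, -35],
    [0, 0, -13],
    [0, 0, 0],
    [0, 0, 0]
  ],
  "spin": [0, 0, 0, 0, 0, 0, 0, 0, 0],
  "jaw": -1
}}

```text
time: 10.8
tool_pos: [0.4769, 0.0616, 0.2356]
tool_rot: [-3.141, 0.001, 0.311]
contact_force: [0.3, 0.5, -0.1]
opening: 0.0002
grip_force: 0.0
```

Call:
{"name": "arm_command", "arguments": {
  "xyz": [
    [2.86, 0.92, 0],
    [2.86, 0.92, 0],
    [2.86, 0.92, 0],
    [1.9, 0.61, 0],
    [1.9, 0.61, 0],
    [1.9, 0.61, 0],
    [1.9, 0.61, 0],
    [0, 0, 0]
  ],
  "spin": [0, 0, 0, 0, 0, 0, 0, 0]
}}

```text
time: 11.6
tool_pos: [0.4923, 0.0666, 0.2359]
tool_rot: [-3.141, 0.002, 0.311]
contact_force: [-4.9, -0.8, 3.9]
opening: 0.0002
grip_force: 2.3
```

Call:
{"name": "arm_command", "arguments": {
  "xyz": [
    [1.9, 0.61, 0],
    [1.9, 0.61, 0],
    [1.9, 0.61, 0],
    [1.9, 0.61, 0],
    [1.9, 0.61, 0],
    [1.9, 0.61, 0],
    [1.9, 0.61, 0],
    [1.9, 0.61, 0],
    [1.9, 0.61, 0],
    [1.9, 0.61, 0],
    [0, 0, 0]
  ],
  "spin": [0, 0, 0, 0, 0, 0, 0, 0, 0, 0, 0]
}}

```text
time: 12.7
tool_pos: [0.5114, 0.0728, 0.2358]
tool_rot: [-3.141, 0.001, 0.311]
contact_force: [-3.9, -1.4, 2.9]
opening: 0.0002
grip_force: 2.1
```

```bash
cat > look.py <<'E'
from h import *
import sys
c=cam('side'); np.savez(sys.argv[1],**c)
t=np.array([576,93.4]);a=np.radians(17.85);R=np.array([[np.cos(a),-np.sin(a)],[np.sin(a),np.cos(a)]])
A=pts(c); q=(A[...,:2]*1000-t)@R; z=A[...,2]*1000
bt=(z>66)&(z<82)&(q[...,0]>-15)&(q[...,0]<75)&(abs(q[...,1])<25)
fn=(z>78)&(z<95)&(q[...,0]<-10)&(q[...,0]>-100)&(abs(q[...,1])<30)&(c['img'].max(2)<60)
f=lambda m:(m.sum(),q[m].min(0).round(1),q[m].max(0).round(1),np.median(q[m],0).round(1)) if m.any() else 0
print('bar top',f(bt)); print('fin',f(fn)); o=observe(); print(((o['tool_pos'][:2]*1000-t)@R).round(1),o['contact_force'].round(1),o['time'])
E
python3 look.py s6.npz
```

```text
bar top (np.int64(164), array([  3.7, -15.4]), array([33.2, 19.3]), array([18.7,  4.3]))
fin (np.int64(60), array([-53.5, -16.9]), array([-45.6,  25.6]), array([-48.1,   9.5]))
[-67.8   0.2] [-5.  -1.7  3.1] 12.75
```

Call:
{"name": "arm_command", "arguments": {
  "xyz": [
    [1.9, 0.61, 0],
    [1.9, 0.61, 0],
    [1.4, 0.46, 0],
    [1, 0.32, 0],
    [1, 0.32, 0],
    [1, 0.32, 0],
    [1, 0.32, 0],
    [1, 0.32, 0],
    [1, 0.32, 0],
    [1, 0.32, 0],
    [1, 0.32, 0],
    [1, 0.32, 0],
    [1, 0.32, 0],
    [1, 0.32, 0],
    [0, 0, 0]
  ],
  "spin": [0, 0, 0, 0, 0, 0, 0, 0, 0, 0, 0, 0, 0, 0, 0]
}}

```text
time: 14.25
tool_pos: [0.5277, 0.078, 0.2358]
tool_rot: [-3.141, 0.001, 0.311]
contact_force: [-4.3, -0.1, 3.6]
opening: 0.0003
grip_force: 2.4
```

```bash
python3 look.py s7.npz
```

```text
bar top (np.int64(165), array([  8.1, -14.8]), array([37.2, 17.7]), array([22.9,  4.8]))
fin (np.int64(52), array([-36.2, -16.4]), array([-28.7,  24.9]), array([-31.3,  10. ]))
[-50.7   0.2] [-4.7 -1.5  2.3] 14.3
```

Call:
{"name": "arm_command", "arguments": {
  "xyz": [
    [1.2, 0.39, 0],
    [1.2, 0.39, 0],
    [1.2, 0.39, 0],
    [1.2, 0.39, 0],
    [1.2, 0.39, 0],
    [1.2, 0.39, 0],
    [1.2, 0.39, 0],
    [1.2, 0.39, 0],
    [1.2, 0.39, 0],
    [1.2, 0.39, 0],
    [1.2, 0.39, 0],
    [1.2, 0.39, 0],
    [1.2, 0.39, 0],
    [1.2, 0.39, 0],
    [1.2, 0.39, 0],
    [1.2, 0.39, 0],
    [1.2, 0.39, 0],
    [0, 0, 0]
  ],
  "spin": [0, 0, 0, 0, 0, 0, 0, 0, 0, 0, 0, 0, 0, 0, 0, 0, 0, 0]
}}

```text
time: 16.1
tool_pos: [0.5482, 0.0846, 0.2358]
tool_rot: [-3.141, 0.001, 0.311]
contact_force: [-5.0, -1.7, 2.4]
opening: 0.0006
grip_force: 2.4
```

```bash
python3 look.py s8.npz
```

```text
bar top (np.int64(201), array([-10.3, -18.1]), array([58.6, 24. ]), array([41.7,  5. ]))
fin (np.int64(7), array([-12.3,  -0.8]), array([-10.5,  22. ]), array([-11.5,  10.1]))
[-29.2   0.2] [-4.6 -2.1  2. ] 16.15
```

Call:
{"name": "arm_command", "arguments": {
  "xyz": [
    [0.6, 0.19, 0],
    [0.6, 0.19, 0],
    [0.6, 0.19, 0],
    [0.6, 0.19, 0],
    [0.6, 0.19, 0],
    [0.6, 0.19, 0],
    [0.6, 0.19, 0],
    [0.6, 0.19, 0],
    [0.6, 0.19, 0],
    [0.6, 0.19, 0]
  ],
  "spin": [0, 0, 0, 0, 0, 0, 0, 0, 0, 0]
}}

```text
time: 17.15
tool_pos: [0.554, 0.0865, 0.2358]
tool_rot: [-3.141, 0.001, 0.311]
contact_force: [-5.9, -0.3, 3.7]
opening: 0.0005
grip_force: 3.1
```

Call:
{"name": "arm_command", "arguments": {
  "xyz": [
    [0.4, 0.13, 0],
    [0.4, 0.13, 0],
    [0.4, 0.13, 0],
    [0, 0, 0]
  ],
  "spin": [0, 0, 0, 0]
}}

```text
time: 17.55
tool_pos: [0.5546, 0.0867, 0.2358]
tool_rot: [-3.141, 0.003, 0.311]
contact_force: [-9.4, -3.1, 5.0]
opening: 0.0007
grip_force: 4.8
```

Call:
{"name": "arm_command", "arguments": {
  "xyz": [
    [0.4, 0.13, 0],
    [0.4, 0.13, 0],
    [0.4, 0.13, 0],
    [0, 0, 0]
  ],
  "spin": [0, 0, 0, 0]
}}

```text
time: 17.95
tool_pos: [0.5551, 0.0869, 0.2359]
tool_rot: [-3.141, 0.006, 0.312]
contact_force: [-13.2, -5.2, 9.2]
opening: 0.0002
grip_force: 7.1
```

The force rose to 14 N (squeeze about 9 N above the slide's 5 N). Stopping, checking the bar.

Call:
{"name": "arm_command", "arguments": {
  "xyz": [
    [0, 0, 0],
    [0, 0, 0],
    [0, 0, 0]
  ],
  "spin": [0, 0, 0]
}}

```text
time: 18.25
tool_pos: [0.5551, 0.0868, 0.2358]
tool_rot: [-3.141, 0.006, 0.311]
contact_force: [-13.0, -4.4, 9.9]
opening: 0.0004
grip_force: 7.0
```

```bash
python3 look.py s9.npz; python3 - <<'E'
from h import *
s=np.load('s9.npz')['img'][235:315,250:350]; w=cam('wrist'); np.savez('w9.npz',**w)
cv2.imwrite('pics/p9.png',np.hstack([cv2.resize(w['img'][0:300],(440,300)),cv2.resize(s,(360,300),interpolation=2)])[:,:,::-1])
E
```

```text
bar top (np.int64(201), array([ -3.8, -17.6]), array([64.9, 24.8]), array([48.1,  5.8]))
fin 0
[-21.9   0.2] [-13.7  -4.8   8. ] 18.3
```

View pics/p9.png

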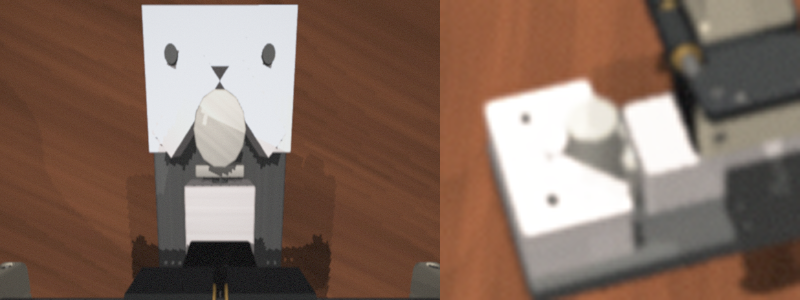

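Bar appears symmetric in the V (both at column 220). Checking its seat numerically in the same image.

```bash
python3 - <<'E'
from h import *
c=dict(np.load('w9.npz')); A=pts(c)*1000
t=np.array([576,93.4]);a=np.radians(17.85);R=np.array([[np.cos(a),-np.sin(a)],[np.sin(a),np.cos(a)]])
q=(A[...,:2]-t)@R; z=A[...,2]; d=c['depth']>0
def box(n,m):
    p=q[m]; lo,hi=np.percentile(p,.5,0),np.percentile(p,99.5,0); print(n,m.sum(),lo.round(1),hi.round(1),'mid',((lo+hi)/2).round(1),'z',np.median(z[m]).round(1),np.percentile(z[m],[2,98]).round(1))
box('bar',d&(z>68)&(z<82)&(q[:,:,0]>25)&(q[:,:,0]<90)&(abs(q[:,:,1])<30))
box('V',d&(z>49)&(z<57)&(q[:,:,0]>35)&(q[:,:,0]<120)&(abs(q[:,:,1])<60))
E
```

```text
bar 4688 [ 38.7 -13.6] [66.7 14.8] mid [52.7  0.6] z 74.0 [72.7 75.4]
V 26595 [ 43.9 -46.2] [102.6  47.4] mid [73.3  0.6] z 51.8 [50.3 54.4]
```

The bar sits at about (52.4, 0.0) relative to the V, within measuring error of the seat (53.8, 0), and centred. Backing off along the slide, then up.

Call:
{"name": "arm_command", "arguments": {
  "xyz": [
    [-0.6, -0.19, 0],
    [-0.6, -0.19, 0],
    [-1, -0.32, 0],
    [-2.9, -0.92, 0],
    [-7.6, -2.4, 0],
    [-7.6, -2.4, 0],
    [0, 0, 20],
    [0, 0, 40],
    [0, 0, 40],
    [0, 0, 0],
    [0, 0, 0]
  ],
  "spin": [0, 0, 0, 0, 0, 0, 0, 0, 0, 0, 0]
}}

```text
time: 19.45
tool_pos: [0.5361, 0.0808, 0.3368]
tool_rot: [3.141, -0.003, 0.311]
contact_force: [0.0, 0.0, -0.8]
opening: 0.0004
grip_force: 0.0
```

```bash
python3 - <<'E'
from h import *
c=cam('wrist'); np.savez('w10.npz',**c); A=pts(c)*1000
t=np.array([576,93.4]);a=np.radians(17.85);R=np.array([[np.cos(a),-np.sin(a)],[np.sin(a),np.cos(a)]])
q=(A[...,:2]-t)@R; z=A[...,2]; d=c['depth']>0; x=q[...,0]; y=q[...,1]
def box(n,m):
    p=q[m]; lo,hi=np.percentile(p,.5,0),np.percentile(p,99.5,0); print(n,m.sum(),lo.round(1),hi.round(1),'mid',((lo+hi)/2).round(1),'z',np.percentile(z[m],[2,50,98]).round(1))
box('bar',d&(z>68)&(z<82)&(x>25)&(x<90)&(abs(y)<30))
box('V',d&(z>49)&(z<57)&(x>35)&(x<120)&(abs(y)<60))
box('pad',d&(z>42)&(z<49)&(x>15)&(x<41)&(abs(y)<20))
box('block',d&(z>46)&(z<54)&(x>-35)&(x<36)&(abs(y)<30))
print(observe()['contact_force'],observe()['time'])
m=(d&(z>68)&(z<82)&(x>25)&(x<90)&(abs(y)<30)).astype(np.uint8)
e=cv2.fitEllipse(max(cv2.findContours(m,0,1)[0],key=cv2.contourArea)); print('ellipse',e,(plane(c,[e[0]],.075)[:,:2]*1000-t)@R)
E
```

```text
bar 1666 [ 38.3 -14. ] [66.8 14.9] mid [52.5  0.5] z [72.6 74.  75.5]
V 10029 [ 43.6 -46.4] [102.6  47.4] mid [73.1  0.5] z [50.1 51.7 54.3]
pad 780 [ 15.6 -19.7] [37.6 19.5] mid [26.6 -0.1] z [45.1 47.9 49. ]
block 2733 [-16.7 -23.8] [35.3 25.5] mid [9.3 0.9] z [46.7 49.1 50.6]
[-0.25223251  0.25902104 -0.61424363] 19.5
ellipse ((318.9117736816406, 108.0704574584961), (44.228458404541016, 46.440330505371094), 6.4907917976379395) [[52.6495475   0.61145046]]
```

```bash
cat > prof.py <<'E'
from h import *
import sys
t=np.array([576,93.4]);a=np.radians(17.85);R=np.array([[np.cos(a),-np.sin(a)],[np.sin(a),np.cos(a)]])
def prof(c,x,y,z):
    X=np.c_[(np.c_[x,y]@R.T+t)/1000,np.full(len(x),z/1000)]; T=np.array(c['world_from_camera'])
    p=(X-T[:3,3])@T[:3,:3]; p=p*[1,-1,-1]
    K=np.array([[c['fx'],0,c['cx']],[0,c['fy'],c['cy']],[0,0,1.]])
    uv=cv2.projectPoints(p,np.zeros(3),np.zeros(3),K,c['dist_coeffs'])[0].reshape(-1,2).astype(np.float32)
    return cv2.remap(c['img'].mean(2).astype(np.float32),uv[:,0],uv[:,1],1).ravel(), cv2.remap(c['depth'],uv[:,0],uv[:,1],0).ravel()
def edge(c,n,x0,x1,y,z,ax=0):
    s=np.arange(x0,x1,.1); o=np.full(len(s),float(y)); g,d=prof(c,s if ax==0 else o,o if ax==0 else s,z)
    i=abs(np.gradient(cv2.GaussianBlur(g.reshape(-1,1),(1,9),2).ravel())).argmax(); j=abs(np.gradient(d)).argmax()
    print(n,'grey',s[i].round(1),'depth',s[j].round(1))
for f in sys.argv[1:]:
    c=dict(np.load(f)); print(f)
    for y in(-5,0,5): edge(c,'bar front y%d (seat %.1f)'%(y,53.8+np.sqrt(225-y*y)),60,73,y,75)
    for y in(-38,-30,30,38): edge(c,'V back 104',97,111,y,53)
    for y in(-40,40): edge(c,'V mouth 42',35,49,y,53)
    edge(c,'bar -15',-21,-9,52.5,75,1); edge(c,'bar +15',9,21,52.5,75,1)
    edge(c,'V -47',-54,-40,85,53,1); edge(c,'V +47',40,54,85,53,1)
E
python3 prof.py w9.npz w10.npz
```

```text
w9.npz
bar front y-5 (seat 67.9) grey 66.0 depth 65.8
bar front y0 (seat 68.8) grey 66.9 depth 66.9
bar front y5 (seat 67.9) grey 66.5 depth 66.5
V back 104 grey 102.4 depth 104.0
V back 104 grey 102.4 depth 104.0
V back 104 grey 102.3 depth 104.1
V back 104 grey 102.3 depth 104.1
V mouth 42 grey 43.6 depth 43.6
V mouth 42 grey 43.6 depth 43.6
bar -15 grey -16.5 depth -14.3
bar +15 grey 17.6 depth 15.5
V -47 grey -46.2 depth -46.2
V +47 grey 47.3 depth 47.5
w10.npz
bar front y-5 (seat 67.9) grey 66.4 depth 65.8
bar front y0 (seat 68.8) grey 66.6 depth 67.0
bar front y5 (seat 67.9) grey 66.4 depth 60.9
V back 104 grey 102.5 depth 102.4
V back 104 grey 102.5 depth 102.4
V back 104 grey 102.5 depth 102.4
V back 104 grey 102.5 depth 102.4
V mouth 42 grey 43.1 depth 42.4
V mouth 42 grey 43.2 depth 42.4
bar -15 grey -14.2 depth -14.3
bar +15 grey 15.3 depth 15.3
V -47 grey -46.6 depth -46.6
V +47 grey 47.6 depth 47.5
```

```bash
python3 - <<'E'
from h import *
t=np.array([576,93.4]);a=np.radians(17.85);R=np.array([[np.cos(a),-np.sin(a)],[np.sin(a),np.cos(a)]])
for f in('w9.npz','w10.npz','s9.npz'):
    c=dict(np.load(f)); A=pts(c)*1000; q=(A[...,:2]-t)@R; z=A[...,2]; x=q[...,0];y=q[...,1]
    for n,m in(('bar',(z>69)&(z<82)&(np.hypot(x-52,y-(4.5 if f[0]=='s' else .5))<12)),('V',(z>49)&(z<58)&(x>78)&(x<100)&(abs(y)<42)),('Vfront',(z>49)&(z<58)&(x>45)&(x<60)&(abs(y)>34)&(abs(y)<44))):
        B=np.c_[x[m],y[m],np.ones(m.sum())]; s=np.linalg.lstsq(B,z[m],rcond=None)[0]; print(f,n,m.sum(),'slope deg',np.degrees(s[:2]).round(2),z[m].mean().round(1),z[m].std().round(2))
# V faces in w10: line of depth edge at V top, y as function of x
c=dict(np.load('w10.npz'));A=pts(c)*1000;q=(A[...,:2]-t)@R;z=A[...,2]
m=(z>50)&(z<56)
for y in(20,24,28,-20,-24,-28):
    s=m&(abs(q[...,1]-.5-y)<.7)&(q[...,0]>35); print('face y',y,'x min',np.percentile(q[...,0][s],1).round(1),'model',75-abs(y))
E
```

```text
w9.npz bar 3121 slope deg [-0.07 -0.07] 74.1 0.65
w9.npz V 11263 slope deg [-1.9 -0. ] 51.9 1.06
w9.npz Vfront 1519 slope deg [-0.2  -0.02] 51.9 0.69
w10.npz bar 1088 slope deg [-0.08  0.08] 74.0 0.71
w10.npz V 4102 slope deg [-2.01 -0.07] 51.8 1.09
w10.npz Vfront 596 slope deg [ 0.11 -0.05] 51.9 0.74
s9.npz bar 86 slope deg [-0.19  1.61] 74.2 1.64
s9.npz V 337 slope deg [-1.54 -0.09] 52.1 1.68
s9.npz Vfront 56 slope deg [0.61 0.2 ] 52.2 1.44
face y 20 x min 54.5 model 55
face y 24 x min 51.6 model 51
face y 28 x min 46.5 model 47
face y -20 x min 54.6 model 55
face y -24 x min 50.2 model 51
face y -28 x min 46.4 model 47
```

The bar is upright (top slope under 0.1°) and centred. Measured with the same camera, the V faces agree with the model to about 0.5 mm, and only the V can have resisted the 9 N. The robot is clear, so I'm handing in.

```bash
python3 -c "
from cell import *
print(hand_in())"
```

```text
the job is handed in; nothing more can be done
None
```

The thick bar stands upright, centred in the V and lightly pinched by the clamp (squeeze peaked at about 9 N). The images put it about 1 mm short of the nominal seat, within measuring error. The robot is clear and the job was handed in at about 19.5 s.

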